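# Move the test gauge from its parking nipple and lock it onto the manifold's test nipple

### The arm

A 6-joint arm with a two-finger parallel gripper is mounted at the origin on a cart in front of the work surface, level with it; the furniture and walls round the work are solid. World frame = base frame: x ahead of the robot, y to its left, z up, the work surface at z = 0. Lengths are in mm, angles in rad, forces in N, time in s.
With the tool pointing down it reaches from about 350 to 875 mm from the base axis. Payload 4.2 kg.
Tool frame: the origin (TCP) lies at the very end of the fingers, on their centre line; the grasp point (between the pads) lies 19 mm behind it; z points along the fingers, y is the direction in which the jaws open and shut (so a half turn about z gives the same grasp; the last joint's range is limited). The gripper opens to 85 mm and grips with 20 to 120 N. Pads are 22 mm wide; open, the fingers measure 114 mm over their backs; the gripper's body (76 mm by 85 mm) begins 54 mm behind the grasp point. The pads swing forward as they close: fully open they stand 13 mm farther back than shut.
Start: joints at [1.43, 0.385, 0.008, 0, -1.194, -0.259], TCP at [243.238, 575.703, 231.312] pointing down, gripper open.
Joint ranges: [-3.14, 3.14], [-1.21, 2.06], [-1.07, 1.41], [-3.16, 2.05], [-2.99, -0.16], [-3.1, 3.1]. Speed limits (rad/s): [2.79, 2.79, 3.14, 3.14, 3.14, 3.14].

### API

Orientations are given as a unit quaternion [x, y, z, w].
In Python, from bench import read_state, get_image, camera_params, job_done gives the robot as it stands.
- The arm moves only by the tool send_rows, never from a script. Its arguments are lists of equal length, an entry for each row: "translation": the shift along the tool's x, y, z in m, a list of three; "yaw": the turn about the tool's z in degrees; "fingers": the closure in counts, from 0 (fully open) to 255 (shut). A call has 1 to 12 rows; each row is the pose to reach, as a shift and turn from the pose measured when the call began, along the tool's axes at that moment; what a row does not reach only later rows make up. A row lasts 1/10 s, in which the tool goes at most 50 mm and 8.59 degrees, less where a joint would pass 70% of its speed; a pose out of reach is approached as far as the arm can. A call with a gripper value outside its range is refused whole. The fingers move at their own pace and stop on an object; the grip force is fixed at half the most. Time passes only in rows, so rows that repeat a pose let the fingers close. It gives the time, the measured TCP pose, the force and the opening at its end, in the units of the state.
- read_state(): the state, without advancing time (a new reading comes with each control period).
- get_image(name): name is "side" or "top"; returns the picture (400x640x3 uint8, blue, green, red); there is no depth.
- camera_params(name): a dict with "mtx" (3x3 intrinsics, pixels), "k1" (the pictures are not rectified: a ray, as slopes to the right and down, at radius r is drawn at 1 + k1 r^2 times it, then the intrinsics apply), "rvec" (rotation vector, rad) and "tvec" (3), from world to camera coordinates, as OpenCV has them. Camera axes: x right, y down, z forward; pixel columns grow to the right and rows downward; lengths in mm; the calibration is good to about 2 mm. A picture is of the moment at which its call begins. camera_params takes no time and is no camera call.
- job_done(): hands the job in, once; it reports no verdict.
The state is a dict: "clock": time; "joints": joint angles; "joint_vel": joint speeds; "joint_efforts": joint torques, N m; "position": TCP position; "ee_rot": TCP orientation; "contact_force": force on the tool from outside, world axes, zero at the start; "wrist_torque": the same for the moment, N m; "gripper_width": finger opening in mm.
Only numpy, scipy, OpenCV 4.12 (cv2) and the standard library are available. Lean on these libraries where they do the work, as an engineer would, in place of code of your own. Each camera call takes 0.05 s, during which the arm holds its last target.

### The job

Take the test gauge off the parking plate and snap it onto the test nipple of the valve manifold, so that its coupling is fully home and locked, with the collar sprung back down. The coupling lets go only when it is pulled by its knurled collar, and locks only when it is pushed on by the gauge case with the collar left free; push firmly until it snaps, but do not ram it against its stop. Keep the gauge upright and do not disturb the tools and parts that lie about.

Things in the scene. Friction and masses are not known exactly. Their poses are not given: they have to be found in the camera images.
- gauge: Loose test gauge, about 0.32 kg, 60 mm high, round about its z (up). Origin: centre of its underside, the mouth of a bore 21.4 mm wide, 25 mm deep. Upwards: brass nose 29 mm wide; knurled steel collar 48 mm wide, z = 5 to 25 mm; neck 31 mm wide; dark case 39 mm wide, z = 32.5 to 60 mm, white dial on top. Four dogs in the bore lock under a nipple's head and hold when it is pulled by the case.
- collar (a joint): Travel of the collar up along the gauge, m: 0 = down at rest, 0.006 = fully up; spring 5 N at rest, 9 N fully up. It moves the dogs: above 0.004 they clear the nipple's head. To release: hold the collar and pull straight up (about 12 N); the gauge follows at the collar's stop. Pushing down by the collar cannot lock it.
- collar_grip (a point): Centre of the collar, half-way up its 20 mm height, on the axis; 15 mm above the gauge's origin while the collar is down.
- gauge_case (a point): Point on the axis of the 39 mm case, 46 mm above the gauge's origin; the case reaches from 13.5 mm below to 14 mm above it. The collar's top is 21 mm below this point at rest, 15 mm when fully up. To lock: push the case straight down with 13 to 20 N, nothing touching the collar, which rides up 4 to 6 mm, then snaps down.
- park_plate: Parking plate, fixed: dark steel plate 70 x 170 mm, 15 mm high, with two equal blind nipples 90 mm apart; origin under its centre, long side along its y. The gauge stands locked on the nipple at +y; the one at -y is empty and stays so.
- park_nipple_seat (a point): Seat point on the axis of the gauge's parking nipple, z up: the gauge's origin lies here while locked on, 48.5 mm above the bench, its nose flush on a shoulder 29 mm wide. The nipple rises 25 mm above this point: neck 12 mm wide, head 19 mm wide from 14 to 19 mm, tapering to 7 mm at the tip; a boss 34 mm wide begins 18 mm below it.
- manifold: Valve manifold, fixed: aluminium bar 40 x 176 mm on a 60 x 200 mm base, 42 mm high, with two solenoid valves (88 mm high in all, on top at y = -72 to -16 mm) and, at its +y end, the test nipple; short stoppers in front and silencers behind. Origin under its centre, long side along its y.
- test_nipple_seat (a point): Seat point on the axis of the manifold's test nipple, z up: here the gauge's origin must lie, 64.5 mm above the bench, 60 mm from the manifold's centre along its +y. Same nipple as on the plate; the bar's top is 22.5 mm lower. Set over a nipple, the gauge first rests loosely about 12 mm above home, upright if set down within 2 mm of the axis.
- marker: Bystander: loose felt marker, 136 mm long, 16 mm thick, lying in the middle between plate and manifold; origin under its centre.
- spanner: Bystander: loose spanner, 191 mm long, lying near the front edge; origin under its centre.
- oil_seal: Bystander: loose black rubber seal ring, 50 mm wide, 9 mm high, near the front edge; origin under its centre.
- caliper: Bystander: loose caliper, 230 mm long, 7 mm high, lying on the right; origin under its centre.
- bearing: Bystander: loose ball bearing, 62 mm wide, 16 mm high, on the left; origin under its centre.
- wheel: Bystander: loose bronze worm wheel on a grey hub standing on end, 79 mm wide, 79 mm high, in the middle towards the back; origin under its centre.

How it is judged (in metres and radians):
On the way, in this order (a step that is already met when the one before it is completed fails the run):
1. the collar is drawn back while the gauge is still on its parking nipple (value of joint collar above 0.003 m and distance between gauge and park_nipple_seat below 0.012 m).
2. the gauge is off the parking nipple (distance between gauge and park_nipple_seat above 0.035 m), for 0.1 s.
At the end, for the whole second after the job is handed in: The gauge is locked on the test nipple: its origin within 3 mm of the seat point in height and sideways, upright within 0.08 rad of the nipple's axis, collar down within 1 mm, at rest (z of gauge in the frame of test_nipple_seat between -0.003 and 0.003 m and horizontal distance between gauge and test_nipple_seat below 0.003 m and angle between the z axis of gauge and the z axis of test_nipple_seat, either way round below 0.08 rad and value of joint collar below 0.001 m and linear speed of gauge below 0.02 m/s); the robot touches nothing.
It fails at once if the gauge is tipped by more than 0.8 rad (angle between gauge's own z axis and vertical above 0.8 rad).
It fails at once if the gauge is rammed against the manifold with more than 60 N (contact force between gauge and manifold above 60 N).
It fails at once if a bystander is moved by more than 30 mm (distance of any of marker, spanner, oil_seal, caliper, bearing, wheel from where it was at the start of the episode above 0.03 m).
It also fails if it takes over 45 s, if anything falls off the work surface, if the arm or the gripper's body presses on something with over 40 N, if the wrist force passes 120 N, or if a joint passes its speed limit or range.

## Working session

There is one attempt and no reset: what is moved stays moved. The work goes in short steps, Python scripts to look and compute and a tool call to move; the robot and the scene stay as the last step left them, time stands still between calls to the robot, and variables do not carry over. Pictures are saved under pics/ and viewed, and the job is handed in when it is done.

Besides the shell and the picture viewer there is one more tool, called after ">>>" as name([rows], argument=value, ...), one row to a line, values as JSON. send_rows: Moves the arm, as the interface text tells. Its arguments: {"type":"object","properties":{"translation":{"type":"array","items":{"type":"array","items":{"type":"number"}}},"yaw":{"type":"array","items":{"type":"number"}},"fingers":{"type":"array","items":{"type":"number"}}},"required":["translation","yaw","fingers"]}

```bash
mkdir -p pics; python3 - <<'E'
from bench import *
import cv2
s=read_state();print(s)
for n in("side","top"):
    cv2.imwrite(f"pics/{n}0.png",get_image(n));print(n,camera_params(n))
E
```

```text
{'clock': 0.0, 'joints': array([ 1.42958251e+00,  3.85534360e-01,  6.61288784e-03, -4.94130242e-04,
       -1.19399012e+00, -2.58596298e-01]), 'joint_vel': array([ 0.00049601,  0.0005908 ,  0.00112759, -0.00018393, -0.00027036,
        0.00096418]), 'joint_efforts': array([ 1.18432778e-03, -3.92282474e+01,  1.88405067e+01,  4.18628007e+00,
       -4.67404825e-03,  6.70877327e-06]), 'position': array([243.03506812, 575.17281093, 230.23063814]), 'ee_rot': array([ 9.80066757e-01, -1.98665500e-01, -1.67202482e-04,  1.06927905e-03]), 'contact_force': array([ 0.4263658 ,  0.32015971, -0.37861984]), 'wrist_torque': array([ 0.0290504 ,  0.02452085, -0.00331817]), 'gripper_width': 85.93713678507109}
side {'mtx': array([[463.37296272,   0.        , 317.07008153],
       [  0.        , 463.37296272, 193.07856715],
       [  0.        ,   0.        ,   1.        ]]), 'k1': 0.017028724440344378, 'rvec': array([ 0.86054346, -2.72803093,  0.80716738]), 'tvec': array([ 399.12749373,  288.78376619, 1139.6574502 ])}
top {'mtx': array([[421.75697399,   0.        , 319.78709038],
       [  0.        , 421.75697399, 196.01153589],
       [  0.        ,   0.        ,   1.        ]]), 'k1': -0.09639576674422107, 'rvec': array([ 2.16431207, -2.15116941,  0.1462378 ]), 'tvec': array([ -21.24088588,  484.38403659, 1492.39522442])}
```

View pics/side0.png

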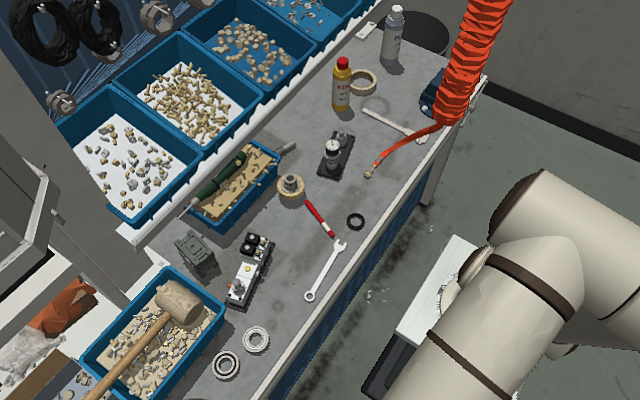

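View pics/top0.png

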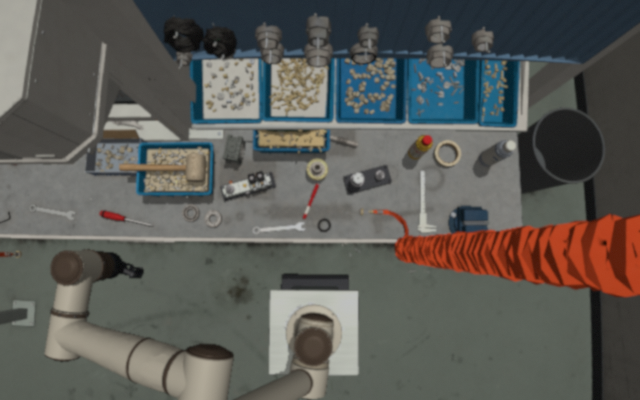

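The side view shows the gauge at about (332,148) on the plate and the manifold at about (250,270). In the top view they are at (358,180) and (248,186). I'll zoom in on both.

```bash
python3 - <<'E'
import cv2
a=cv2.imread("pics/side0.png");b=cv2.imread("pics/top0.png")
z=lambda im,x,y,w,h,f:cv2.resize(im[y:y+h,x:x+w],None,fx=f,fy=f,interpolation=cv2.INTER_CUBIC)
cv2.imwrite("pics/z1.png",z(a,300,115,100,75,8))
cv2.imwrite("pics/z2.png",z(a,215,220,100,100,6))
cv2.imwrite("pics/z3.png",z(b,210,140,190,100,4))
E
```

```text
(no output)
```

View pics/z1.png

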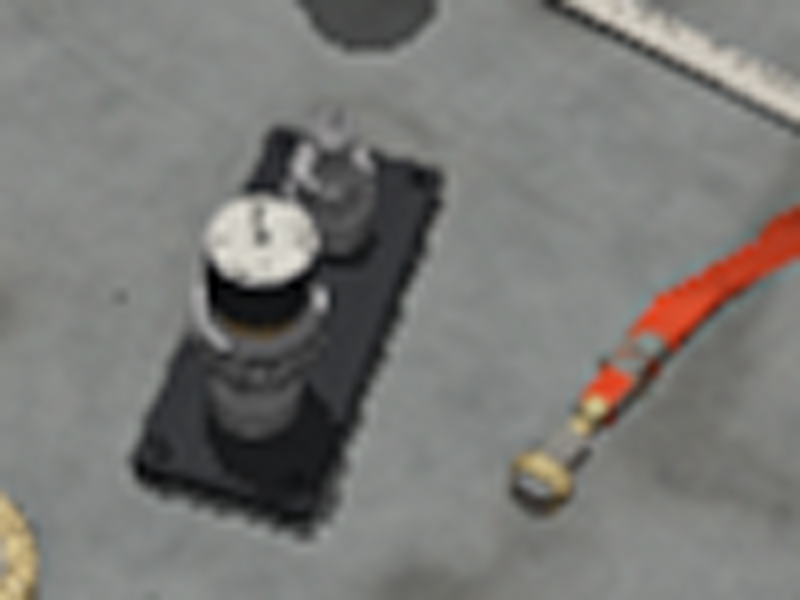

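View pics/z2.png

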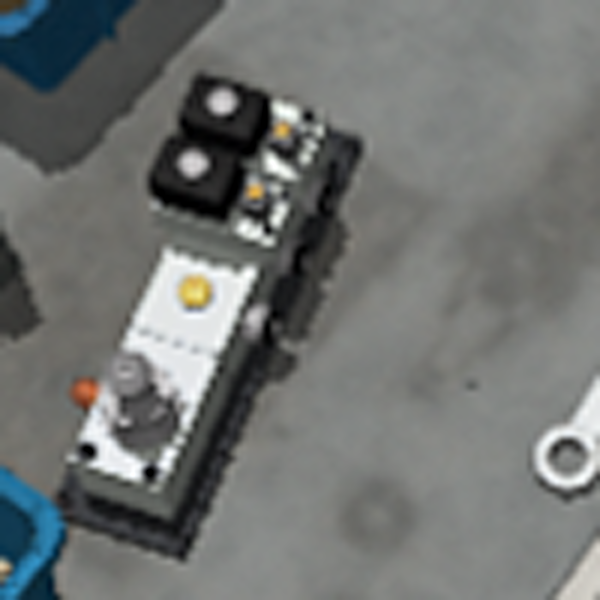

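View pics/z3.png

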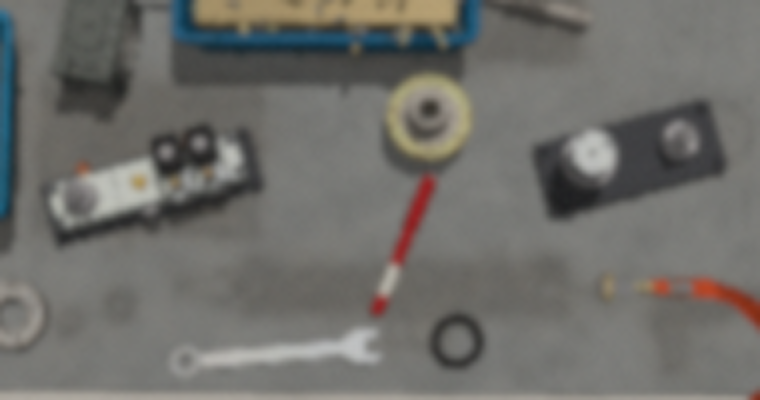

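```bash
cat > h.py <<'E'
import numpy as np,cv2
from bench import *
def cam(n):
    p=camera_params(n);R=cv2.Rodrigues(np.array(p["rvec"]))[0];t=np.array(p["tvec"]).ravel();return p["mtx"],p["k1"],R,t
def ray(n,uv):
    K,k,R,t=cam(n)
    q=cv2.undistortPoints(np.array([[uv]],float),K,np.array([k,0,0,0.]))[0,0]
    return -R.T@t,R.T@np.array([q[0],q[1],1])
def onz(n,uv,z):
    c,d=ray(n,uv);return c+d*(z-c[2])/d[2]
def tri(a,b):
    c1,d1=ray("side",a);c2,d2=ray("top",b);d1/=np.linalg.norm(d1);d2/=np.linalg.norm(d2)
    s=np.linalg.lstsq(np.c_[d1,-d2],c2-c1,rcond=None)[0];p=c1+s[0]*d1;q=c2+s[1]*d2
    return (p+q)/2,np.linalg.norm(p-q)
def px(n,P):
    K,k,R,t=cam(n);return cv2.projectPoints(np.array(P,float).reshape(-1,3),cv2.Rodrigues(R)[0],t,K,np.array([k,0,0,0.]))[0].reshape(-1,2)
E
python3 - <<'E'
from h import *
def blob(im,x,y,w,h,f,name):
    m=np.zeros(im.shape[:2],np.uint8);m[y:y+h,x:x+w]=f(im[y:y+h,x:x+w].astype(int))*255
    n,l,st,c=cv2.connectedComponentsWithStats(m)
    for i in range(1,n):
        if st[i,4]>8: print(name,c[i].round(2),st[i])
a=cv2.imread("pics/side0.png");b=cv2.imread("pics/top0.png")
white=lambda i:(i.min(2)>165)
dark=lambda i:(i.max(2)<75)
blob(a,318,135,30,30,white,"dial side")
blob(b,345,168,25,25,white,"dial top")
blob(a,225,220,50,90,lambda i:(i[...,2]>170)&(i[...,0]<120),"yellow side")
blob(b,215,160,60,50,lambda i:(i[...,2]-i[...,0]>40),"yel top")
blob(a,225,225,60,90,dark,"dark side")
blob(b,215,160,60,50,dark,"dark top")
def both(u,v,z,n):
    p,e=tri(u,v);print(n,p.round(1),round(e,1),onz("side",u,z).round(1),onz("top",v,z).round(1))
both((332.8,145),(358,179.2),108.5,"dial")
both((341.6,131.5),(381,174.3),73.5,"empty tip")
both((236.7,281.5),(230,188.3),89.5,"test tip")
both((247.3,268.5),(244.5,185.4),42,"yellow")
E
```

```text
dial side [331.77 144.65] [326 140  12  10  86]
dial top [358.   177.66] [354 173   9  10  62]
yellow side [247.   267.94] [245 266   5   5  16]
dark side [232.13 233.49] [225 225  22  23 243]
dark side [253.09 269.07] [225 232  50  81 969]
dark side [237.85 285.69] [235 284   7   5  13]
dark side [239.16 290.37] [234 287  11   7  19]
dark top [232.65 163.53] [225 160  17  10 132]
dark top [255.92 177.18] [248 171  16  13 111]
dark top [252.9  191.02] [223 173  52  28 221]
dial [ 535.4 -148.1  112.2] 4.6 [ 539.2 -150.   108.5] [ 533.9 -149.4  108.5]
empty tip [ 561.  -234.6   69. ] 4.4 [ 561.2 -230.6   73.5] [ 558.1 -234.7   73.5]
test tip [506.6 300.2  74.8] 5.4 [503.5 304.7  89.5] [502.1 295.8  89.5]
yellow [520.1 253.2  45.9] 1.8 [522.4 252.5  42. ] [519.9 253.5  42. ]
```

```bash
python3 - <<'E'
import cv2
a=cv2.imread("pics/side0.png");b=cv2.imread("pics/top0.png")
z=lambda im,x,y,w,h,f:cv2.resize(im[y:y+h,x:x+w],None,fx=f,fy=f,interpolation=cv2.INTER_CUBIC)
cv2.imwrite("pics/y1.png",z(a,222,260,40,40,15))
cv2.imwrite("pics/y2.png",z(b,217,165,60,40,13))
cv2.imwrite("pics/y3.png",z(b,340,160,60,40,13))
cv2.imwrite("pics/y4.png",z(a,315,125,45,45,13))
E
```

```text
(no output)
```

View pics/y1.png

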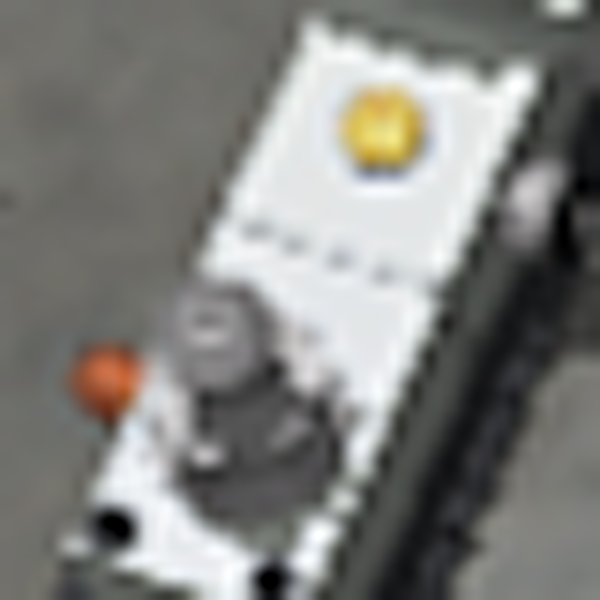

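View pics/y2.png

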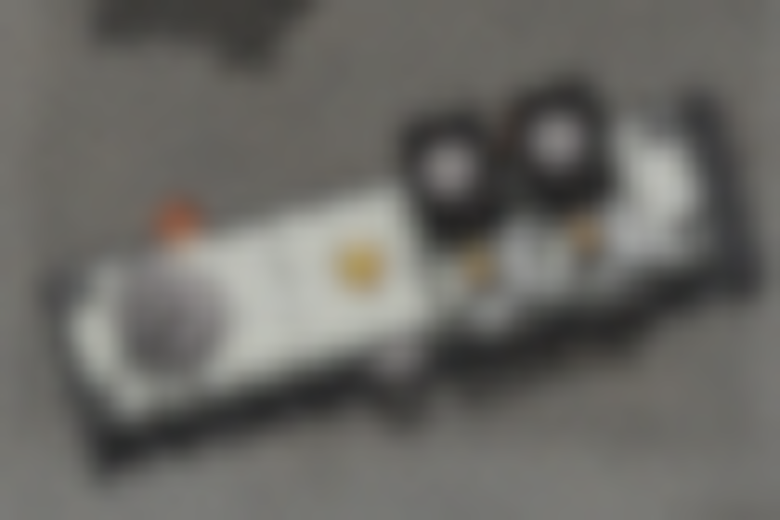

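View pics/y3.png

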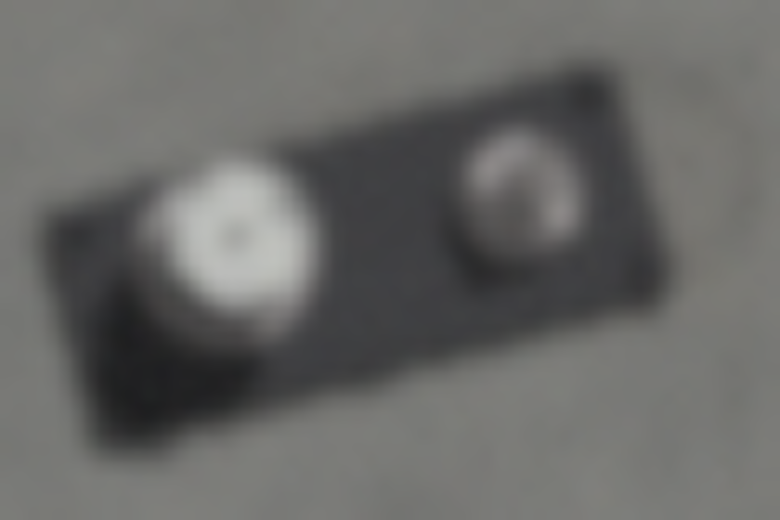

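View pics/y4.png

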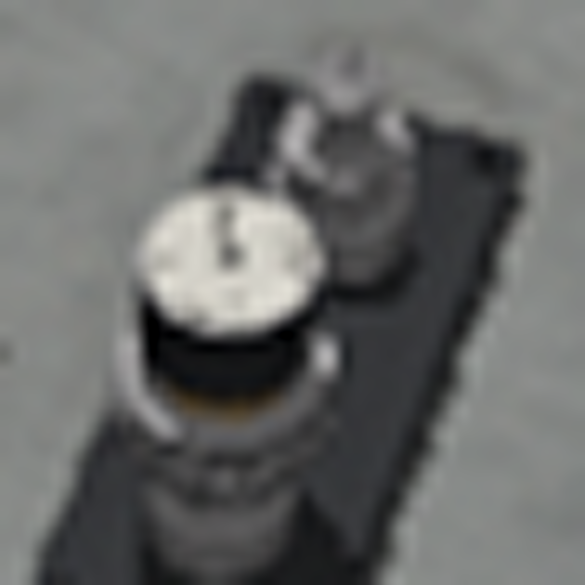

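```bash
python3 - <<'E'
from h import *
m=lambda x0,y0,f,U,V:(x0+(U+.5)/f-.5,y0+(V+.5)/f-.5)
g=lambda n,*a:None
def both(u,v,z,n):
    p,e=tri(u,v);print(n,p.round(1),round(e,1),onz("side",u,z).round(1),onz("top",v,z).round(1))
both(m(315,125,13,230,258),m(340,160,13,240,238),108.5,"dial")
Y1=lambda U,V:m(222,260,15,U,V);Y2=lambda U,V:m(217,165,13,U,V);Y3=lambda U,V:m(340,160,13,U,V);Y4=lambda U,V:m(315,125,13,U,V)
both(Y1(220,335),Y2(175,320),81,"test head")
print("side tip",onz("side",Y1(208,325),89.5))
print("empty tip side",onz("side",Y4(348,60),73.5), "top",onz("top",Y3(522,195),60))
print("plate corners z15")
for c in[(45,210),(100,445),(610,65),(665,295)]: print(onz("top",Y3(*c),15).round(1))
print("plate side far corners",onz("side",Y4(250,85),15).round(1),onz("side",Y4(518,160),15).round(1))
print("bar end corners"); 
for c in[(68,300),(125,420)]: print(onz("top",Y2(*c),42).round(1))
print("side bar",[onz("side",Y1(*c),42).round(1) for c in [(72,545),(312,20),(530,70),(330,520)]])
print("base")
for c in[(48,275),(100,475),(705,95),(762,285)]: print(onz("top",Y2(*c),10).round(1))
E
```

```text
dial [ 539.  -148.6  112.3] 2.3 [ 541.7 -150.9  108.5] [ 538.6 -149.4  108.5]
test head [505.1 301.   75.3] 9.0 [507.2 304.1  81. ] [500.3 297.5  81. ]
side tip [506.51038206 305.88020046  89.5       ]
empty tip side [ 566.80830333 -237.57883776   73.5       ] top [ 559.6886054  -232.09579042   60.        ]
plate corners z15
[ 562.5 -103.3   15. ]
[ 495.5 -118.7   15. ]
[ 605.7 -264.6   15. ]
[ 539.5 -279.2   15. ]
plate side far corners [ 607.2 -261.4   15. ] [ 542.7 -278.5   15. ]
bar end corners
[511.4 335.8  42. ]
[477.9 318.7  42. ]
side bar [array([518.3, 336.1,  42. ]), array([545.9, 243.7,  42. ]), array([510.3, 229.9,  42. ]), array([487.1, 309.2,  42. ])]
base
[523.3 349.1  10. ]
[466.2 332.2  10. ]
[576.1 163.2  10. ]
[521.6 145.9  10. ]
```

```bash
cat >> h.py <<'E'
from scipy.spatial.transform import Rotation as Ro
def go(x,y,z,jaw=None):
    s=read_state();R=Ro.from_quat(s["ee_rot"]);d=R.inv().apply(np.array([x,y,z])-s["position"])/1000
    ty=R.apply([0,1,0]);a=np.degrees(np.arctan2(ty[1],ty[0]));yw=None
    if jaw is not None: yw=-((jaw-a+90)%180-90)
    print("t",round(s["clock"],2),"pos",s["position"].round(1),"tilt",R.apply([0,0,1]).round(3),"jaw",a.round(1),"shift",d.round(4),"yaw",yw,"F",s["contact_force"].round(1),"w",round(s["gripper_width"],1))
E
python3 - <<'E'
from h import *
go(540,-149.5,200,15.5)
E
```

```text
t 0.1 pos [243.1 575.3 230.3] tilt [-0.001 -0.002 -1.   ] jaw -112.9 shift [0.5557 0.5519 0.0315] yaw 51.58474739487636 F [-0.4  0.1 -0.6] w 85.6
```

>>> send_rows([
  [0.031, 0.031, 0],
  [0.062, 0.062, 0],
  [0.093, 0.092, 0],
  [0.124, 0.123, 0],
  [0.155, 0.154, 0],
  [0.186, 0.184, 0],
  [0.216, 0.215, 0],
  [0.247, 0.245, 0],
  [0.278, 0.276, 0],
  [0.309, 0.307, 0],
  [0.34, 0.337, 0],
  [0.37, 0.368, 0],
], yaw=[4.3, 8.6, 12.9, 17.2, 21.5, 25.8, 30.1, 34.4, 38.7, 43, 47.3, 51.6], fingers=[0, 0, 0, 0, 0, 0, 0, 0, 0, 0, 0, 0])

```text
clock: 1.3
position: [440.7, 90.4, 231.0]
ee_rot: [0.795, -0.607, 0.0, 0.001]
contact_force: [1.4, 0.2, 0.1]
gripper_width: 85.2
```

```bash
python3 - <<'E'
from h import *
go(540,-149.5,200,15.5)
E
```

```text
t 1.3 pos [440.7  90.4 231. ] tilt [-0.001 -0.002 -1.   ] jaw -164.7 shift [ 0.2576 -0.0324  0.0313] yaw -0.1797308370172459 F [1.4 0.2 0.1] w 85.2
```

>>> send_rows([
  [0.04, -0.005, 0],
  [0.08, -0.01, 0],
  [0.12, -0.015, 0],
  [0.16, -0.02, 0.01],
  [0.2, -0.025, 0.015],
  [0.235, -0.029, 0.02],
  [0.2576, -0.0324, 0.02],
  [0.2576, -0.0324, 0.02],
  [0.2576, -0.0324, 0.02],
], yaw=[0, 0, 0, 0, 0, 0, 0, 0, 0], fingers=[0, 0, 0, 0, 0, 0, 0, 0, 0])

```text
clock: 2.2
position: [539.6, -149.6, 210.6]
ee_rot: [0.795, -0.607, -0.0, 0.001]
contact_force: [0.6, 0.8, 0.9]
gripper_width: 85.1
```

```bash
python3 - <<'E'
from h import *
go(540,-149.5,150,15.5)
z=lambda im,x,y,w,h,f:cv2.resize(im[y:y+h,x:x+w],None,fx=f,fy=f,interpolation=cv2.INTER_CUBIC)
cv2.imwrite("pics/a1.png",z(get_image("side"),280,40,120,130,4.5))
cv2.imwrite("pics/a2.png",z(get_image("top"),300,120,120,100,5))
E
```

```text
t 2.2 pos [ 539.6 -149.6  210.6] tilt [-0.002 -0.001 -1.   ] jaw -164.8 shift [-0.0001 -0.0006  0.0606] yaw -0.2514841077560277 F [0.6 0.8 0.9] w 85.1
```

View pics/a1.png

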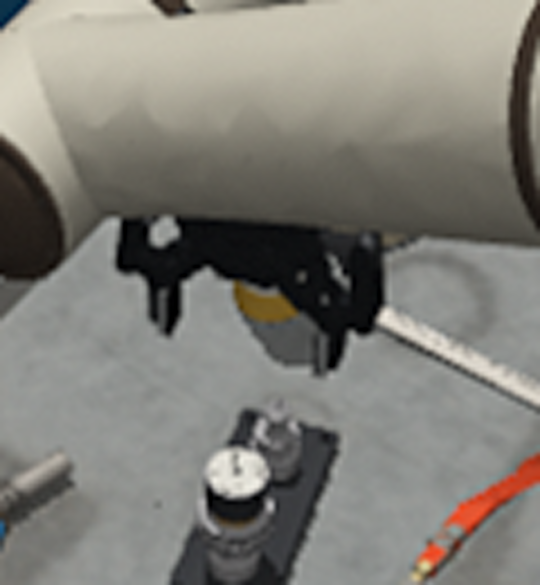

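View pics/a2.png

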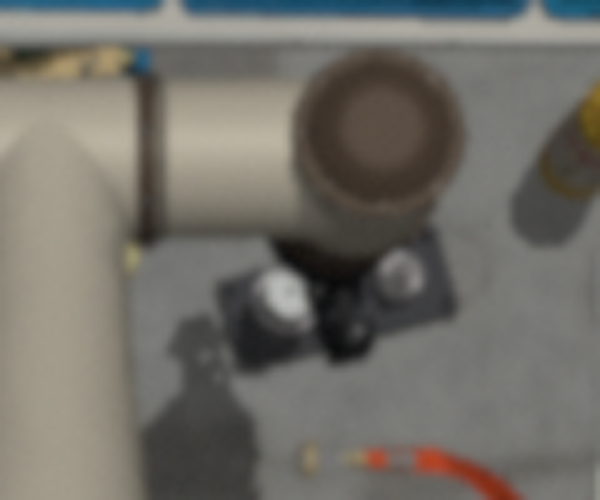

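The side view shows the open fingertips at about (317,114) and (352,123), straddling a point above the gauge. I'll check these against the projection.

```bash
python3 - <<'E'
from h import *
c=np.array([539.6,-149.6,223.6]);j=np.array([np.cos(np.radians(15.2)),np.sin(np.radians(15.2)),0])
for r in(43,50,57): print(px("side",[c+r*j,c-r*j]).round(1).tolist(),px("side",[c]).round(1))
print(px("side",[540,-149.5,108.5]),px("top",[540,-149.5,108.5]))
E
```

```text
[[318.1, 112.4], [350.0, 120.9]] [[333.9 116.6]]
[[315.6, 111.7], [352.6, 121.7]] [[333.9 116.6]]
[[313.0, 111.0], [355.2, 122.4]] [[333.9 116.6]]
[[332.4652547  144.98075789]] [[358.02137833 177.45018276]]
```

>>> send_rows([
  [0, 0, 0.025],
  [0, 0, 0.05],
  [0, 0, 0.075],
  [0, 0, 0.1],
  [0, 0, 0.125],
  [0, 0, 0.145],
  [0, 0, 0.16],
  [0, 0, 0.168],
  [0, 0, 0.168],
  [0, 0, 0.168],
], yaw=[0, 0, 0, 0, 0, 0, 0, 0, 0, 0], fingers=[0, 0, 0, 0, 0, 0, 0, 0, 0, 0])

```text
clock: 3.3
position: [540.0, -148.6, 44.1]
ee_rot: [0.796, -0.606, 0.001, 0.001]
contact_force: [0.1, -0.6, -0.2]
gripper_width: 85.4
```

```bash
python3 - <<'E'
from h import *
go(540,-149.5,42,15.5)
z=lambda im,x,y,w,h,f:cv2.resize(im[y:y+h,x:x+w],None,fx=f,fy=f,interpolation=cv2.INTER_CUBIC)
cv2.imwrite("pics/b1.png",z(get_image("side"),290,100,80,80,8))
E
```

```text
t 3.3 pos [ 540.  -148.6   44.1] tilt [ 0.    -0.002 -1.   ] jaw -164.6 shift [0.0009 0.0002 0.0021] yaw -0.0766090192010438 F [ 0.1 -0.6 -0.2] w 85.4
```

View pics/b1.png

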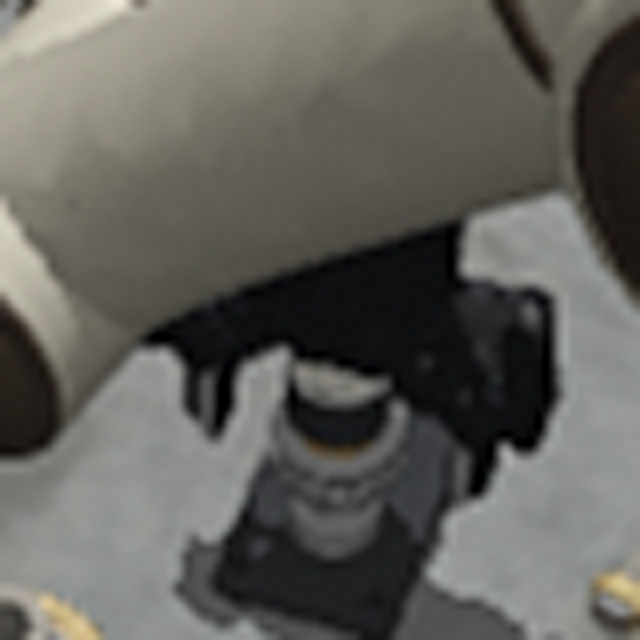

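>>> send_rows([
  [0, 0, 0.002],
  [0, 0, 0.002],
  [0, 0, 0.002],
  [0, 0, 0.002],
  [0, 0, 0.002],
  [0, 0, 0.002],
], yaw=[0, 0, 0, 0, 0, 0], fingers=[60, 90, 90, 98, 98, 98])

```text
clock: 3.95
position: [540.4, -148.8, 42.5]
ee_rot: [0.796, -0.606, 0.001, 0.0]
contact_force: [1.2, 0.9, 1.1]
gripper_width: 52.4
```

>>> send_rows([
  [0, 0, 0],
  [0, 0, 0],
  [0, 0, 0],
  [0, 0, 0],
], yaw=[0, 0, 0, 0], fingers=[104, 104, 106, 106])

```text
clock: 4.35
position: [540.8, -148.7, 42.6]
ee_rot: [0.796, -0.606, 0.001, 0.0]
contact_force: [1.3, -0.6, 0.6]
gripper_width: 49.6
```

>>> send_rows([
  [0, 0, 0],
  [0, 0, 0],
  [0, 0, 0],
  [0, 0, 0],
], yaw=[0, 0, 0, 0], fingers=[120, 160, 200, 200])

```text
clock: 4.75
position: [541.1, -148.7, 43.1]
ee_rot: [0.796, -0.606, 0.002, -0.0]
contact_force: [0.6, 1.7, 5.2]
gripper_width: 46.9
```

```bash
python3 - <<'E'
from h import *
go(540,-149.5,42,15.5)
z=lambda im,x,y,w,h,f:cv2.resize(im[y:y+h,x:x+w],None,fx=f,fy=f,interpolation=cv2.INTER_CUBIC)
cv2.imwrite("pics/c1.png",z(get_image("side"),290,100,80,80,8))
E
```

```text
t 4.75 pos [ 541.1 -148.7   43.1] tilt [ 0.003 -0.002 -1.   ] jaw -164.6 shift [0.0005 0.0013 0.0011] yaw -0.06947727326576114 F [0.6 1.7 5.2] w 46.9
```

View pics/c1.png

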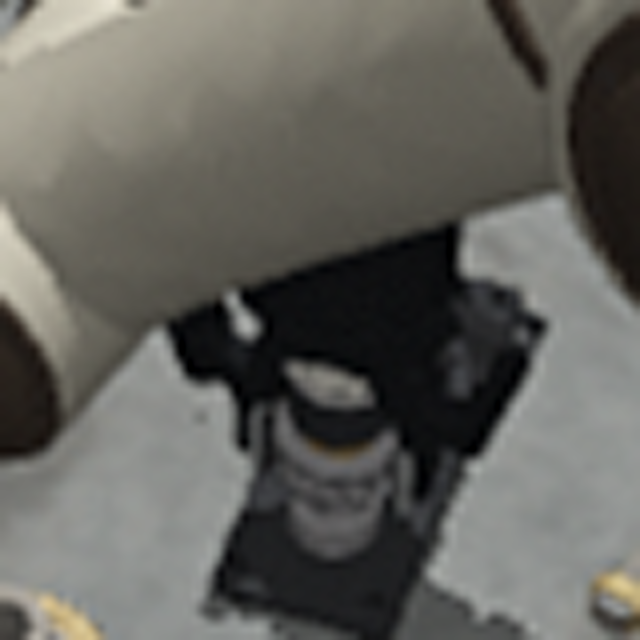

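Both pads are closed on the collar, with an opening of 47 mm and little side load. Next I'll pull straight up slowly.

>>> send_rows([
  [0, 0, -0.001],
  [0, 0, -0.002],
  [0, 0, -0.003],
  [0, 0, -0.004],
  [0, 0, -0.005],
  [0, 0, -0.006],
], yaw=[0, 0, 0, 0, 0, 0], fingers=[200, 200, 200, 200, 200, 200])

```text
clock: 5.4
position: [540.4, -148.6, 48.4]
ee_rot: [0.796, -0.606, 0.001, 0.0]
contact_force: [2.7, 0.5, -9.5]
gripper_width: 46.3
```

>>> send_rows([
  [0, 0, -0.001],
  [0, 0, -0.002],
  [0, 0, -0.003],
  [0, 0, -0.005],
  [0, 0, -0.008],
  [0, 0, -0.012],
], yaw=[0, 0, 0, 0, 0, 0], fingers=[200, 200, 200, 200, 200, 200])

```text
clock: 6.0
position: [540.3, -148.7, 60.8]
ee_rot: [0.796, -0.606, 0.001, 0.0]
contact_force: [2.0, -0.2, -4.3]
gripper_width: 46.7
```

```bash
python3 - <<'E'
from h import *
go(540,-149.5,42,15.5)
z=lambda im,x,y,w,h,f:cv2.resize(im[y:y+h,x:x+w],None,fx=f,fy=f,interpolation=cv2.INTER_CUBIC)
cv2.imwrite("pics/d1.png",z(get_image("side"),290,100,80,80,8))
E
```

```text
t 6.0 pos [ 540.3 -148.7   60.8] tilt [ 0.001 -0.002 -1.   ] jaw -164.6 shift [0.0007 0.0005 0.0188] yaw -0.0944679004394402 F [ 2.  -0.2 -4.3] w 46.7
```

View pics/d1.png

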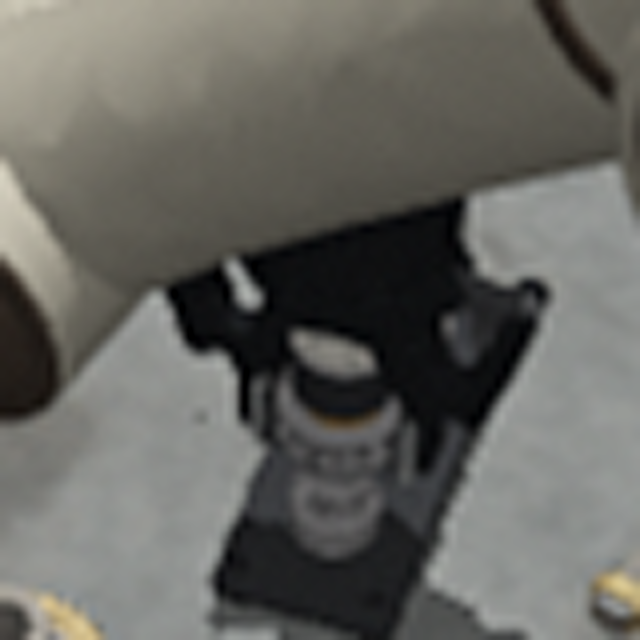

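The gauge came free and hangs in the grip, with −4.3 N read against a 3.1 N weight. I'll lift and carry it over.

>>> send_rows([
  [0, 0, -0.015],
  [0, 0, -0.035],
  [0, 0, -0.06],
  [0, 0, -0.085],
  [0, 0, -0.1],
  [0, 0, -0.1],
  [0, 0, -0.1],
], yaw=[0, 0, 0, 0, 0, 0, 0], fingers=[200, 200, 200, 200, 200, 200, 200])

```text
clock: 6.75
position: [538.6, -148.5, 160.8]
ee_rot: [0.795, -0.606, -0.0, 0.001]
contact_force: [-0.6, 0.0, -4.4]
gripper_width: 46.4
```

```bash
python3 - <<'E'
from h import *
go(504.5,305,160,16)
z=lambda im,x,y,w,h,f:cv2.resize(im[y:y+h,x:x+w],None,fx=f,fy=f,interpolation=cv2.INTER_CUBIC)
cv2.imwrite("pics/e1.png",z(get_image("side"),290,60,90,110,5))
E
```

```text
t 6.75 pos [ 538.6 -148.5  160.8] tilt [-0.001 -0.001 -1.   ] jaw -164.6 shift [-4.463e-01 -8.730e-02  4.000e-04] yaw -0.6305022752954983 F [-0.6  0.  -4.4] w 46.4
```

View pics/e1.png

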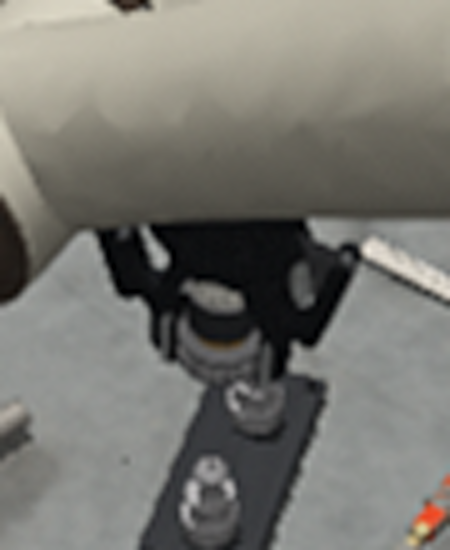

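The side view shows the gauge upright in the fingers and the parking nipple bare. Next is the traverse.

>>> send_rows([
  [-0.025, -0.005, 0],
  [-0.065, -0.013, 0],
  [-0.11, -0.0215, 0],
  [-0.155, -0.03, 0],
  [-0.2, -0.039, 0],
  [-0.245, -0.048, 0],
  [-0.29, -0.0565, 0],
  [-0.335, -0.0655, 0],
  [-0.38, -0.0745, 0],
  [-0.42, -0.082, 0],
  [-0.44, -0.086, 0],
  [-0.4463, -0.0873, 0],
], yaw=[0, 0, 0, 0, 0, 0, 0, 0, 0, 0, 0, 0], fingers=[200, 200, 200, 200, 200, 200, 200, 200, 200, 200, 200, 200])

```text
clock: 8.0
position: [503.3, 306.4, 157.9]
ee_rot: [0.796, -0.605, -0.001, 0.003]
contact_force: [-0.5, -0.6, -3.6]
gripper_width: 46.3
```

```bash
python3 - <<'E'
from h import *
go(504.5,305,160,16)
z=lambda im,x,y,w,h,f:cv2.resize(im[y:y+h,x:x+w],None,fx=f,fy=f,interpolation=cv2.INTER_CUBIC)
a=get_image("side");b=get_image("top");cv2.imwrite("pics/f_side.png",a);cv2.imwrite("pics/f_top.png",b)
cv2.imwrite("pics/f1.png",z(a,200,210,80,90,6.5))
cv2.imwrite("pics/f2.png",z(b,195,140,90,80,7))
E
```

```text
t 8.0 pos [503.3 306.4 157.9] tilt [-0.005 -0.003 -1.   ] jaw -164.5 shift [ 0.0017 -0.0008 -0.0021] yaw -0.4964180351712457 F [-0.5 -0.6 -3.6] w 46.3
```

View pics/f1.png

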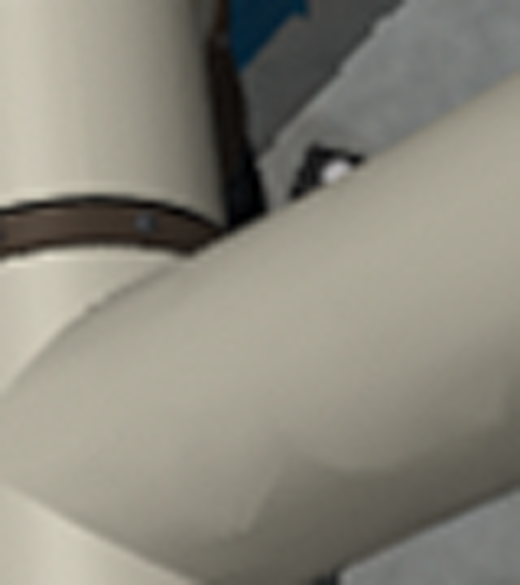

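View pics/f2.png

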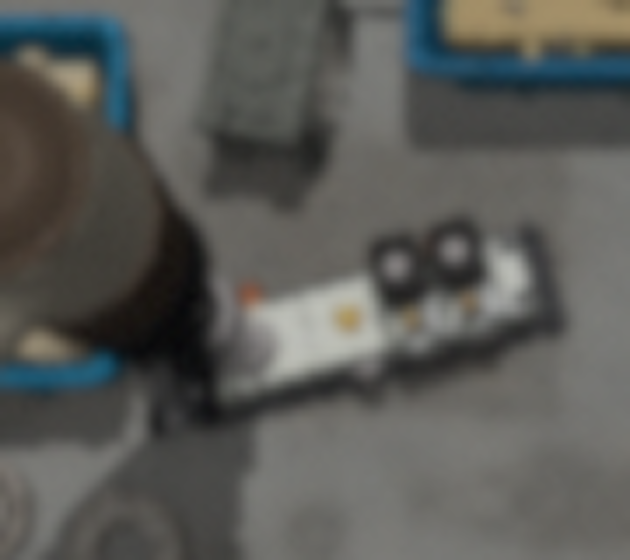

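The side view is blocked by the arm. The top view shows only part of the test nipple, at about (231,189). I'll use the bare parking nipple, whose true position I know from the grip, to correct the camera bias at the test nipple.

```bash
python3 - <<'E'
import cv2,numpy as np
z=lambda im,x,y,w,h,f:cv2.resize(im[y:y+h,x:x+w],None,fx=f,fy=f,interpolation=cv2.INTER_CUBIC)
e=cv2.imread("pics/e1.png");a=cv2.imread("pics/side0.png");b=cv2.imread("pics/top0.png");t=cv2.imread("pics/f_top.png")
p=cv2.resize(e[440:550,160:260],None,fx=4,fy=4,interpolation=cv2.INTER_CUBIC)  # side px x 322..342,y148..170 at 20x
q=z(a,227,274,20,22,20)
cv2.imwrite("pics/g1.png",np.hstack([p,q]))
cv2.imwrite("pics/g2.png",np.hstack([z(t,347,169,22,24,18),z(b,219,178,22,24,18)]))
E
```

```text
(no output)
```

View pics/g1.png

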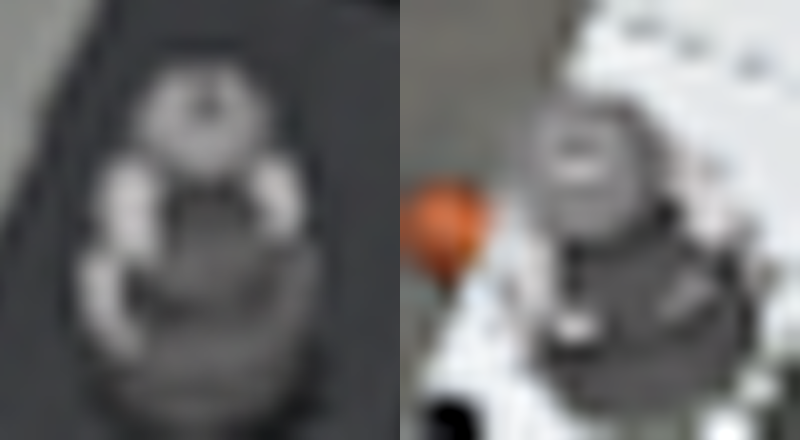

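View pics/g2.png

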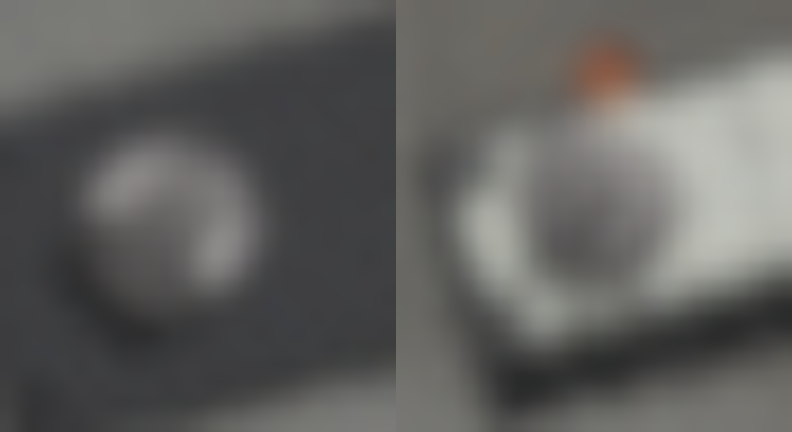

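```bash
python3 - <<'E'
from h import *
m=lambda x0,y0,f,U,V:(x0+(U+.5)/f-.5,y0+(V+.5)/f-.5)
A=onz("side",m(322,148,20,203,118),48.5+17);B=onz("side",m(227,274,20,193,165),64.5+17)
C=onz("top",m(347,169,18,170,225),33);D=onz("top",m(219,178,18,204,213),49)
print("side",A.round(1),B.round(1),(B-A).round(1));print("top",C.round(1),D.round(1),(D-C).round(1))
E
```

```text
side [ 543.  -152.2   65.5] [507.2 304.1  81.5] [-35.8 456.3  16. ]
top [ 540.  -149.3   33. ] [504.2 304.7  49. ] [-35.8 454.   16. ]
```

```bash
python3 - <<'E'
from h import *
go(505.2,306.4,90,16)
E
```

```text
t 8.1 pos [503.6 304.7 158.4] tilt [-0.005 -0.003 -1.   ] jaw -164.6 shift [-0.0014 -0.0023  0.0684] yaw -0.5936946704019874 F [-0.7 -0.1 -2.9] w 46.2
```

>>> send_rows([
  [-0.001, -0.0015, 0.01],
  [-0.0014, -0.0023, 0.025],
  [-0.0014, -0.0023, 0.042],
  [-0.0014, -0.0023, 0.055],
  [-0.0014, -0.0023, 0.065],
  [-0.0014, -0.0023, 0.0684],
  [-0.0014, -0.0023, 0.0684],
  [-0.0014, -0.0023, 0.0684],
  [-0.0014, -0.0023, 0.0684],
], yaw=[0, 0, 0, 0, 0, 0, 0, 0, 0], fingers=[200, 200, 200, 200, 200, 200, 200, 200, 200])

```text
clock: 9.0
position: [505.5, 306.8, 90.8]
ee_rot: [0.796, -0.606, -0.001, 0.002]
contact_force: [-0.0, -0.1, -4.0]
gripper_width: 46.2
```

```bash
python3 - <<'E'
from h import *
go(505.2,306.4,85,16)
z=lambda im,x,y,w,h,f:cv2.resize(im[y:y+h,x:x+w],None,fx=f,fy=f,interpolation=cv2.INTER_CUBIC)
a=get_image("side");b=get_image("top")
cv2.imwrite("pics/i1.png",z(a,200,220,100,90,6))
cv2.imwrite("pics/i2.png",z(b,195,150,80,70,7))
E
```

```text
t 9.0 pos [505.5 306.8  90.8] tilt [-0.003 -0.002 -1.   ] jaw -164.6 shift [0.0003 0.0004 0.0058] yaw -0.5789754608292697 F [-0.  -0.1 -4. ] w 46.2
```

View pics/i1.png

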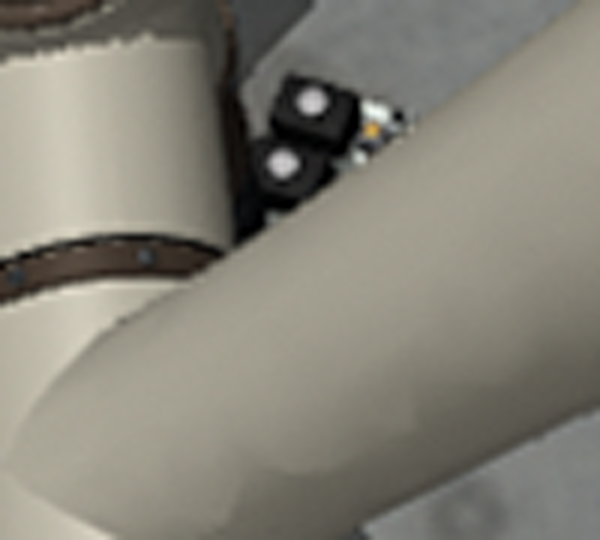

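View pics/i2.png

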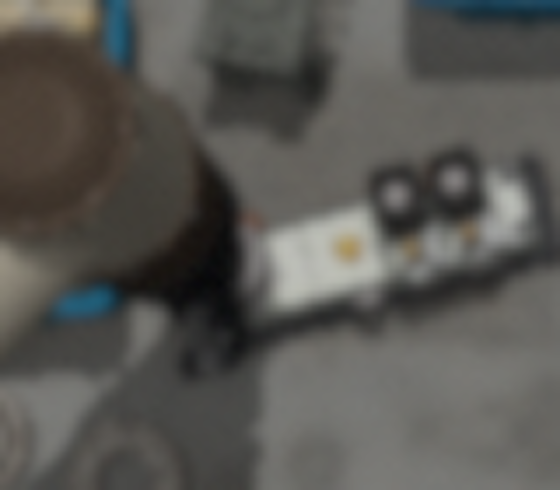

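Both views are blocked here, so I'll lower by force feel.

>>> send_rows([
  [0, 0, 0.003],
  [0, 0, 0.006],
  [0, 0, 0.009],
  [0, 0, 0.012],
  [0, 0, 0.014],
  [0, 0, 0.014],
], yaw=[0, 0, 0, 0, 0, 0], fingers=[200, 200, 200, 200, 200, 200])

```text
clock: 9.7
position: [506.1, 306.9, 76.5]
ee_rot: [0.796, -0.606, -0.0, 0.002]
contact_force: [3.8, -1.4, -4.7]
gripper_width: 46.4
```

>>> send_rows([
  [0, -0.0008, 0],
  [0, -0.0008, 0.001],
  [0, -0.0008, 0.002],
  [0, -0.0008, 0.002],
], yaw=[0, 0, 0, 0], fingers=[200, 200, 200, 200])

```text
clock: 10.1
position: [506.5, 307.0, 74.2]
ee_rot: [0.796, -0.606, -0.001, 0.002]
contact_force: [0.3, -0.5, -3.6]
gripper_width: 46.1
```

Side load is back to zero. I'll continue down to the loose rest.

>>> send_rows([
  [0, 0, 0.001],
  [0, 0, 0.002],
  [0, 0, 0.003],
  [0, 0, 0.003],
], yaw=[0, 0, 0, 0], fingers=[200, 200, 200, 200])

```text
clock: 10.5
position: [506.8, 307.0, 71.5]
ee_rot: [0.796, -0.606, -0.0, 0.002]
contact_force: [0.4, -1.6, -2.2]
gripper_width: 46.1
```

>>> send_rows([
  [0, 0, 0.0008],
  [0, 0, 0.0012],
  [0, 0, 0.0012],
], yaw=[0, 0, 0], fingers=[200, 200, 200])

```text
clock: 10.8
position: [507.2, 307.0, 70.9]
ee_rot: [0.796, -0.606, -0.0, 0.001]
contact_force: [1.5, -2.8, 1.6]
gripper_width: 46.4
```

It rests at the expected height, TCP 71 with Fz gone positive. I'll open and look.

>>> send_rows([
  [0, 0, 0],
  [0, 0, 0],
  [0, 0, 0],
  [0, 0, 0],
  [0, 0, 0],
], yaw=[0, 0, 0, 0, 0], fingers=[90, 60, 30, 0, 0])

```text
clock: 11.3
position: [507.2, 307.1, 70.9]
ee_rot: [0.796, -0.606, -0.0, 0.001]
contact_force: [0.2, 0.4, -0.6]
gripper_width: 85.6
```

>>> send_rows([
  [0, 0, -0.01],
  [0, 0, -0.03],
  [0, 0, -0.06],
  [0, 0, -0.095],
  [0, 0, -0.12],
  [0, 0, -0.12],
], yaw=[0, 0, 0, 0, 0, 0], fingers=[0, 0, 0, 0, 0, 0])

```text
clock: 11.9
position: [509.4, 308.9, 196.5]
ee_rot: [0.796, -0.605, 0.001, -0.004]
contact_force: [-0.0, 0.6, 0.0]
gripper_width: 85.5
```

```bash
python3 - <<'E'
from h import *
go(507,306.5,85,16)
z=lambda im,x,y,w,h,f:cv2.resize(im[y:y+h,x:x+w],None,fx=f,fy=f,interpolation=cv2.INTER_CUBIC)
a=get_image("side");b=get_image("top")
cv2.imwrite("pics/j1.png",z(a,200,220,100,90,6))
cv2.imwrite("pics/j2.png",z(b,195,150,80,70,7))
E
```

```text
t 11.9 pos [509.4 308.9 196.5] tilt [ 0.006  0.004 -1.   ] jaw -164.5 shift [0.0019 0.0038 0.1114] yaw -0.4999756578629899 F [-0.   0.6  0. ] w 85.5
```

View pics/j1.png

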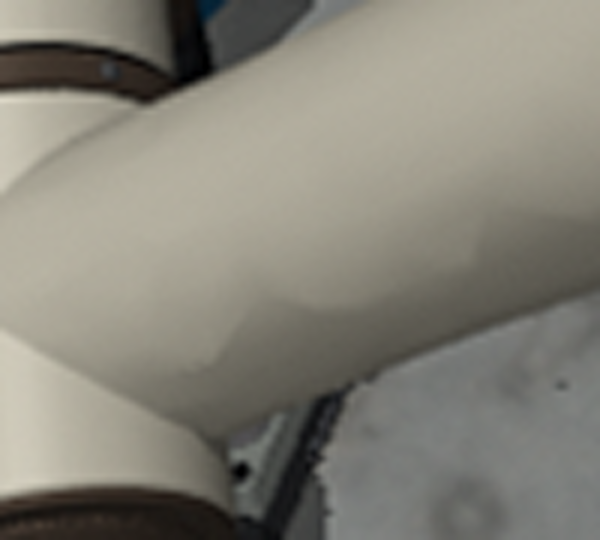

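View pics/j2.png

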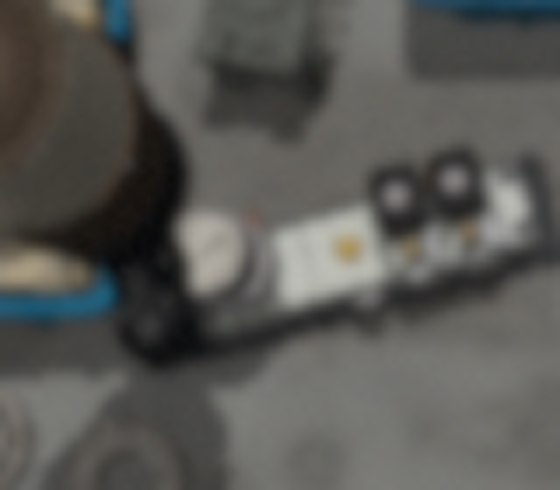

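The top view shows the white dial at about (224,185), standing on the nipple. I'll check that against the expected position.

```bash
python3 - <<'E'
from h import *
print(px("top",[504.5,305,136.5]),px("top",[506.5,306.5,136.5]), onz("top",(224.3,185.2),136.5))
go(506.5,306.5,108.5,16)
E
```

```text
[[224.50192061 185.53816013]] [[224.08366263 184.95169278]] [505.65384272 305.73082215 136.5       ]
t 12.0 pos [507.3 307.5 191.9] tilt [-0.001 -0.    -1.   ] jaw -164.6 shift [0.0007 0.001  0.0834] yaw -0.5551666382008875 F [-0.3 -0.1 -1.1] w 85.5
```

>>> send_rows([
  [0.0007, 0.0008, 0.02],
  [0.0007, 0.0008, 0.045],
  [0.0007, 0.0008, 0.065],
  [0.0007, 0.0008, 0.076],
  [0.0007, 0.0008, 0.081],
  [0.0007, 0.0008, 0.081],
  [0.0007, 0.0008, 0.081],
], yaw=[0, 0, 0, 0, 0, 0, 0], fingers=[0, 0, 0, 40, 60, 80, 90])

```text
clock: 12.7
position: [507.1, 306.9, 111.6]
ee_rot: [0.796, -0.606, 0.0, -0.0]
contact_force: [-0.4, 0.2, 0.7]
gripper_width: 55.1
```

```bash
python3 - <<'E'
from h import *
go(506.8,306.7,111,16)
E
```

```text
t 12.7 pos [507.1 306.9 111.6] tilt [ 0.  0. -1.] jaw -164.5 shift [0.0001 0.0004 0.0006] yaw -0.5395903250923197 F [-0.4  0.2  0.7] w 55.1
```

Now close on the case in steps.

>>> send_rows([
  [0, 0, 0],
  [0, 0, 0],
  [0, 0, 0],
  [0, 0, 0],
  [0, 0, 0],
], yaw=[0, 0, 0, 0, 0], fingers=[110, 120, 126, 128, 128])

```text
clock: 13.2
position: [507.2, 306.9, 111.7]
ee_rot: [0.796, -0.606, 0.0, -0.0]
contact_force: [-0.3, 0.4, 0.4]
gripper_width: 42.2
```

>>> send_rows([
  [0, 0, 0],
  [0, 0, 0],
  [0, 0, 0],
  [0, 0, 0],
  [0, 0, 0],
], yaw=[0, 0, 0, 0, 0], fingers=[136, 150, 200, 200, 200])

```text
clock: 13.7
position: [507.3, 307.0, 112.0]
ee_rot: [0.796, -0.606, 0.0, -0.001]
contact_force: [-0.3, -0.0, 2.5]
gripper_width: 37.5
```

```bash
python3 - <<'E'
from h import *
go(506.8,306.7,111,16);print(read_state()["wrist_torque"])
E
```

```text
t 13.7 pos [507.3 307.  112. ] tilt [ 0.001  0.001 -1.   ] jaw -164.5 shift [0.0002 0.0005 0.001 ] yaw -0.5337625492320512 F [-0.3 -0.   2.5] w 37.5
[-0.11416556  0.21233627  0.01269581]
```

The case is held at a width of 37.5 mm. Now push down in small steps, watching the force.

>>> send_rows([
  [0, 0, 0.001],
  [0, 0, 0.002],
  [0, 0, 0.003],
], yaw=[0, 0, 0], fingers=[200, 200, 200])

```text
clock: 14.0
position: [507.6, 307.2, 111.1]
ee_rot: [0.796, -0.605, 0.001, -0.001]
contact_force: [-4.8, -1.6, 12.9]
gripper_width: 37.3
```

>>> send_rows([
  [0, 0.0006, 0.002],
  [0, 0.0008, 0.003],
  [0, 0.0008, 0.0035],
], yaw=[0, 0, 0], fingers=[200, 200, 200])

```text
clock: 14.3
position: [507.5, 307.3, 110.4]
ee_rot: [0.796, -0.605, 0.001, -0.002]
contact_force: [-3.7, -1.3, 15.5]
gripper_width: 37.2
```

>>> send_rows([
  [0, 0.0004, 0.003],
  [0, 0.0006, 0.004],
  [0, 0.0006, 0.0045],
  [0, 0.0006, 0.0045],
], yaw=[0, 0, 0, 0], fingers=[200, 200, 200, 200])

```text
clock: 14.7
position: [507.1, 306.9, 105.2]
ee_rot: [0.796, -0.605, 0.001, -0.002]
contact_force: [2.3, -0.7, -0.9]
gripper_width: 37.5
```

The force dropped as the head passed the dogs. About 5 mm remains to home.

>>> send_rows([
  [0, 0, 0.001],
  [0, 0, 0.002],
  [0, 0, 0.003],
  [0, 0, 0.003],
], yaw=[0, 0, 0, 0], fingers=[200, 200, 200, 200])

```text
clock: 15.1
position: [506.1, 306.1, 100.9]
ee_rot: [0.796, -0.605, 0.001, -0.0]
contact_force: [0.4, -1.3, -4.6]
gripper_width: 36.9
```

>>> send_rows([
  [0, 0, 0.0006],
  [0, 0, 0.0012],
  [0, 0, 0.0016],
], yaw=[0, 0, 0], fingers=[200, 200, 200])

```text
clock: 15.4
position: [506.2, 306.1, 100.7]
ee_rot: [0.796, -0.605, 0.001, -0.0]
contact_force: [-2.3, -2.1, 7.2]
gripper_width: 37.2
```

>>> send_rows([
  [0, 0, 0.001],
  [0, 0, 0.002],
  [0, 0, 0.003],
], yaw=[0, 0, 0], fingers=[200, 200, 200])

```text
clock: 15.7
position: [506.3, 305.9, 100.6]
ee_rot: [0.797, -0.604, 0.002, -0.0]
contact_force: [-5.5, -4.2, 17.7]
gripper_width: 37.4
```

It is hard against the stop at 100.6, with 17.7 N giving only 0.1 mm of movement. Next is a gentle pull test by the case.

>>> send_rows([
  [0, 0, -0.001],
  [0, 0, -0.002],
  [0, 0, -0.002],
], yaw=[0, 0, 0], fingers=[200, 200, 200])

```text
clock: 16.0
position: [506.0, 306.0, 101.1]
ee_rot: [0.797, -0.605, 0.001, 0.0]
contact_force: [2.8, 0.9, -8.1]
gripper_width: 37.1
```

>>> send_rows([
  [0, 0, -0.001],
  [0, 0, -0.002],
  [0, 0, -0.003],
  [0, 0, -0.003],
], yaw=[0, 0, 0, 0], fingers=[200, 200, 200, 200])

```text
clock: 16.4
position: [505.9, 306.0, 101.4]
ee_rot: [0.796, -0.605, 0.001, 0.001]
contact_force: [7.0, 2.1, -18.5]
gripper_width: 37.2
```

Locked: it holds against an 18 N pull. I'll settle it back, release and retreat.

>>> send_rows([
  [0, 0, 0],
  [0, 0, 0.0005],
  [0, 0, 0.0005],
  [0, 0, 0.0005],
  [0, 0, 0.0005],
  [0, 0, 0.0005],
  [0, 0, 0.0005],
], yaw=[0, 0, 0, 0, 0, 0, 0], fingers=[200, 200, 120, 90, 40, 0, 0])

```text
clock: 17.1
position: [505.9, 306.1, 101.4]
ee_rot: [0.796, -0.605, 0.001, 0.0]
contact_force: [-0.2, -0.1, -0.4]
gripper_width: 85.0
```

>>> send_rows([
  [0, 0, -0.02],
  [0, 0, -0.05],
  [0, 0, -0.09],
  [0, 0, -0.13],
  [0.04, 0, -0.15],
  [0.08, 0, -0.15],
  [0.12, 0, -0.15],
  [0.16, 0, -0.15],
  [0.2, 0, -0.15],
  [0.24, 0, -0.15],
  [0.26, 0, -0.15],
  [0.26, 0, -0.15],
], yaw=[0, 0, 0, 0, 0, 0, 0, 0, 0, 0, 0, 0], fingers=[0, 0, 0, 0, 0, 0, 0, 0, 0, 0, 0, 0])

```text
clock: 18.3
position: [575.8, 53.4, 251.8]
ee_rot: [0.795, -0.606, 0.001, 0.0]
contact_force: [0.2, 0.0, 0.0]
gripper_width: 85.5
```

```bash
python3 - <<'E'
from h import *
go(506.5,306.5,200,16)
z=lambda im,x,y,w,h,f:cv2.resize(im[y:y+h,x:x+w],None,fx=f,fy=f,interpolation=cv2.INTER_CUBIC)
a=get_image("side");b=get_image("top")
cv2.imwrite("pics/k1.png",z(a,205,220,80,90,7));cv2.imwrite("pics/k_top.png",b);cv2.imwrite("pics/k_side.png",a)
cv2.imwrite("pics/k2.png",z(b,195,150,80,70,7))
print(px("side",[506,306,124.5]),px("top",[506,306,124.5]))
E
```

```text
t 18.3 pos [575.8  53.4 251.8] tilt [ 0.001 -0.002 -1.   ] jaw -164.7 shift [-2.625e-01 -1.000e-04  5.130e-02] yaw -0.6617118505720327 F [0.2 0.  0. ] w 85.5
[[233.29139974 275.44823316]] [[224.98666211 185.64021036]]
```

View pics/k1.png

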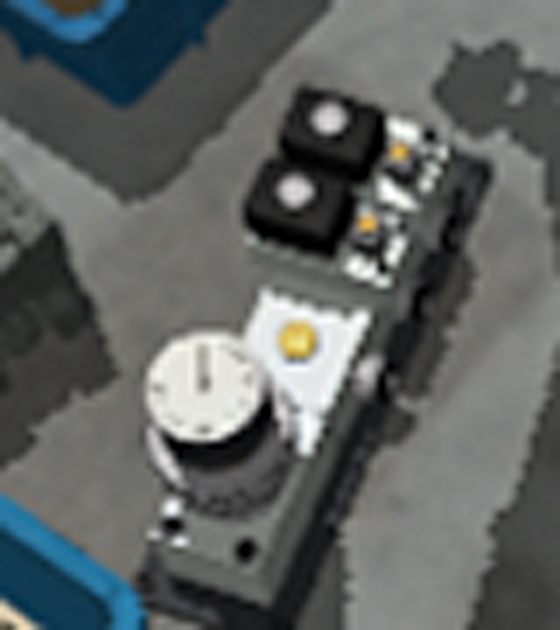

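View pics/k_top.png

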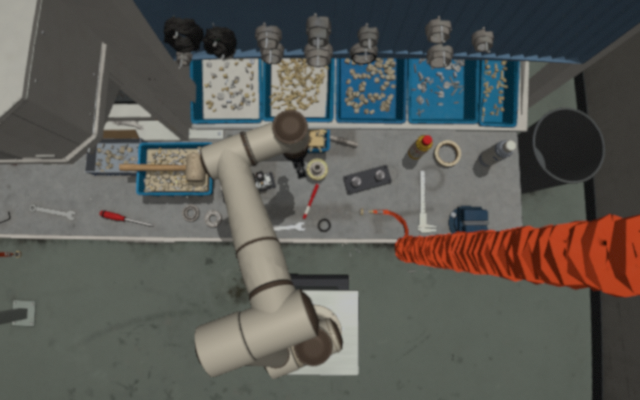

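The side view shows the dial at about (234,275), where predicted, and the gauge upright. I'll compare the collar position with the picture taken on the plate.

```bash
python3 - <<'E'
import cv2,numpy as np
z=lambda im,x,y,w,h,f:cv2.resize(im[y:y+h,x:x+w],None,fx=f,fy=f,interpolation=cv2.INTER_CUBIC)
a=cv2.imread("pics/side0.png");k=cv2.imread("pics/k_side.png")
cv2.imwrite("pics/l.png",cv2.convertScaleAbs(np.hstack([z(a,320,133,26,36,15),z(k,222,263,26,36,15)]),alpha=1.7,beta=10))
E
```

```text
(no output)
```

View pics/l.png

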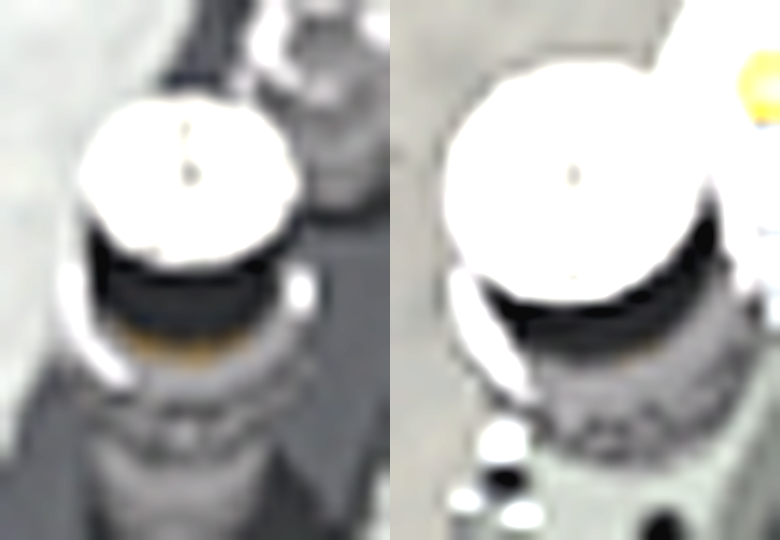

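```bash
python3 - <<'E'
from h import *
th=np.linspace(0,2*np.pi,181)
def low(c,r,z,o):
    p=px("side",np.c_[c[0]+r*np.cos(th),c[1]+r*np.sin(th),np.full(181,c[2]+z)]);q=p[p[:,1].argmax()];return (((q-o)+.5)*15-.5).round(0)
for n,c,o in(("park",(541,-149.5,48.5),(320,133)),("test",(505.9,306,64.5),(222,263))):
    for k,r,z in(("dialedge",19.5,60),("casebot",19.5,32.5),("neckbase",15.5,25),("collar top down",24,25),("collar top up",24,31),("collar bot down",24,5),("collar bot up",24,11)):
        print(n,k,low(c,r,z,np.array(o)))
E
```

```text
park dialedge [193. 268.]
park casebot [189. 359.]
park neckbase [187. 367.]
park collar top down [189. 403.]
park collar top up [190. 383.]
park collar bot down [186. 467.]
park collar bot up [186. 448.]
test dialedge [162. 316.]
test casebot [189. 384.]
test neckbase [199. 377.]
test collar top down [193. 430.]
test collar top up [187. 415.]
test collar bot down [212. 477.]
test collar bot up [206. 463.]
```

The collar's lower edge appears at row ≈465, against a prediction of ≈463 if down and ≈449 if up, so it is down. Bystanders still visible in the top view are where they were. Handing in.

```bash
python3 -c "
from bench import *
print(job_done())"
```

```text
the job is handed in; nothing more can be done
None
```

I took the gauge off the parking plate by its collar and snapped it onto the test nipple by its case. The job is handed in; the clock read 18.3 s just before the last pictures.

**Release and carry:** the gauge came off with about 10 N of pull on the collar. I set it loosely on the test nipple at the expected height of about 12 mm above home.

**Locking:** I pushed by the case with the collar free. It passed the dogs after the last reading of 15.5 N, then stood hard on its stop at 17.7 N. I read the force only at the end of each short move, so peaks in between were not seen.

**Checks after locking:**
- **Hold:** it held against an 18 N pull by the case, with less than 1 mm of give.
- **Position:** in the side view the dial is upright and within a pixel of its predicted place (about 2.5 mm per pixel).
- **Collar:** its lower edge appears within about 2 pixels of the enlarged picture from where it should be when down, and about 16 from fully up. This is a coarse check, because the view is steep and hides the neck.
- **Surroundings:** the gripper stands clear at z = 252 mm with no load. The bystanders I could see look unmoved, but the arm partly hid the manifold area and part of the spanner in the last top view.

**Disagreements:** the two cameras differed by 3 to 5 mm. I corrected this using the parking nipple as a reference, whose position I knew from the grip. While setting down, a side force of 3.8 N showed the gauge slightly off, and I moved it about 1 mm to clear it.

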